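Cover the loaded frying pan

ROBOT

A 7-joint arm with a two-finger parallel gripper is mounted at the origin on a cart in front of the work surface, level with it; the furniture and walls round the work are solid. World frame = base frame: x ahead of the robot, y to its left, z up, the work surface at z = 0. Lengths are in m, angles in rad, forces in N, time in s.
With the tool pointing down it reaches from about 0.35 to 0.9 m from the base axis. Payload 8.1 kg.
Tool frame: the origin (TCP) lies midway between the tips of the shut fingers; the grasp point (between the pads) lies 19 mm behind it; z points along the fingers, y is the line along which they close (so a half turn about z gives the same grasp; the last joint's range is limited). The gripper opens to 92 mm and grips with 3 to 60 N. Pads are 19 mm wide; open, the fingers measure 130 mm over their backs; the gripper's body (75 mm by 190 mm) begins 47 mm behind the grasp point.
Start: joints at [1.024, 0.434, 0.025, 1.573, -0.012, 1.134, -0.075], TCP at [0.268, -0.564, 0.227] pointing down, gripper open.
Joint ranges: [-2.62, 2.62], [-0.44, 2.09], [-1.27, 1.32], [0.08, 2.57], [-1.32, 4.46], [0.12, 2], [-2.74, 2.74]. Speed limits (rad/s): [2.22, 2.22, 3.01, 3.01, 3.14, 3.14, 3.14].

INTERFACE

Orientations are given as a rotation vector (axis times angle).
In Python, from cell import arm gives the robot as it stands.
- The arm moves only by the tool carry_out, never from a script. Its arguments are lists of equal length, an entry for each row: "claw": the finger opening in cm, from 0 to 9.18; "delta_pos": the shift along the tool's x, y, z in cm, a list of three; "angular": the turn, a rotation vector about the tool's x, y, z in rad, a list of three. In form: {"claw": [claw, ...], "delta_pos": [[dx, dy, dz], ...], "angular": [[ax, ay, az], ...]}. A call has 1 to 20 rows; each row shifts and turns the commanded pose from where the row before left it, along the tool's axes as they then stand; what a row does not reach is not made up. A row lasts 1/10 s, in which the tool goes at most 50 mm and 8.59 degrees, less where a joint would pass 70% of its speed; a pose out of reach is approached as far as the arm can. A call with a gripper value outside its range is refused whole. The fingers move at their own pace and stop on an object; "force" is the grip in N (left out, the last holds). Time passes only in rows, so rows that do not move let the fingers close. It gives the time, the measured TCP pose, the force, the opening and the grip force at its end, in the units of the state.
- arm.observe(): the state, without advancing time (a new reading comes with each control period).
- arm.get_image(name): name is "scene" or "top" or "wrist"; returns a dict with "frame" (420x560x3 uint8, red, green, blue), "mtx" (3x3 intrinsics, pixels), "T" (4x4, takes a point from camera to world coordinates). Camera axes: x right, y down, z forward; pixel columns grow to the right and rows downward; lengths in m; the calibration is good to about 2 mm. A picture is of the moment at which its call begins. There is no depth.
- arm.sign_off(): hands the job in; it is judged then, once.
Trained networks look in a picture, given as the dict that the camera call returned (one of the last four; its "shot" number tells which), for a name from the list of things; names that differ only in an ending like _2 or _b are one class to them, and where a whole thing is asked for, a point or a joint stands for the part that bears it (a point fixed in the world has none). Each returns a list of dicts, best first, with "conf" (0 to 1); they miss things now and then, are a little off and sometimes report something else, mostly with a low value. They report only what shows in the picture. A call takes as long as a camera call.
- arm.look_for(label, picture): "centre" ([column, row] as shares, 0 to 1, of the picture: columns of its width, rows of its height, amid what is visible of it).
- arm.trace(label, picture): "region" (420x560 bool, what is visible of it) and "centre" ([column, row] as shares, 0 to 1, of the picture: columns of its width, rows of its height, amid what is visible of it).
- arm.place_of(label, picture): "centre" ([column, row] as shares, 0 to 1, of the picture: columns of its width, rows of its height: a listed point, or the origin of a listed thing).
The state is a dict: "clock": time; "joints": joint angles; "dq": joint speeds; "joint_efforts": joint torques, N m; "position": TCP position; "ee_rot": TCP orientation; "force": force on the tool from outside, world axes, zero at the start; "ft_torque": the same for the moment, N m; "width": opening from 0.0 (shut) to 1.0 (fully open); "gripper_force": force on a finger pad.
Only numpy, scipy, OpenCV 4.12 (cv2) and the standard library are available. Lean on these libraries where they do the work, as an engineer would, in place of code of your own. Each camera call takes 0.05 s, during which the arm holds its last target. There are 200 camera calls.

TASK

Put the dried mushroom into the frying pan, then close the pan with the glass lid: set it down right way up, centred and level on the pan's rim, without dropping it, and let go.

Things in the scene. Friction and masses are not known exactly. Their poses are not given: they have to be found in the camera images.
- mushroom: dried shiitake mushroom, dark brown, 42 x 51 mm across (x, y) and 27 mm high, lying on the table; origin at the centre of its underside, z up
- lid: round domed glass lid lying right way up on the table, 212 mm across, 65 mm high, about 0.35 to 0.7 kg, black knob 45 mm across in the middle, from 37 to 65 mm above the origin; origin at the centre of its underside, z up along the knob. A shallow step under the lid (190 mm across, 4 mm deep) hangs inside the pan's rim; the edge that rests on the rim is 6 mm above the origin
- pan_rim (a point): centre of the mouth of the round black frying pan (212 mm across outside, 50 mm deep with a 4 mm bottom, 1.6 kg, standing loose on the table): it lies on the pan's axis at the height of the rim, 50 mm above the table; z up, the long handle points along this frame's -y, its end 231 mm from this point and 74 mm above the table

How it is judged:
By the outcome, as a careful person would: the job done as asked, in the order asked, and still so for the second after the job is handed in, with the robot touching nothing.
It also fails if it takes over 64 s, if anything falls off the work surface, if the arm or the gripper's body presses on something with over 40 N, if the wrist force passes 120 N, or if a joint passes its speed limit or range.

## Working session

There is one attempt and no reset: what is moved stays moved. The work goes in short steps, Python scripts to look and compute and a tool call to move; the robot and the scene stay as the last step left them, time stands still between calls to the robot, and variables do not carry over. Pictures are saved under pics/ and viewed, at most 10 in all, crops included, and the job is handed in when it is done.

Besides the shell and the picture viewer there is one more tool, called as name(argument=value, ...) on one line, values as JSON. carry_out: Moves the arm, as the interface text tells. Its arguments: {"type":"object","properties":{"claw":{"type":"array","items":{"type":"number"}},"delta_pos":{"type":"array","items":{"type":"array","items":{"type":"number"}}},"angular":{"type":"array","items":{"type":"array","items":{"type":"number"}}},"force":{"type":"number"}},"required":["claw","delta_pos","angular"]}

```bash
mkdir -p pics; cat > h.py <<'E'
import numpy as np,cv2
from cell import arm
from scipy.spatial.transform import Rotation as R
def ray(p,c):
    u=np.array([c[0]*560,c[1]*420,1.]);d=p["T"][:3,:3]@np.linalg.inv(p["mtx"])@u
    return p["T"][:3,3],d
def onz(p,c,z):
    o,d=ray(p,c);return o+d*(z-o[2])/d[2]
def save(p,n): cv2.imwrite(f"pics/{n}.png",p["frame"][:,:,::-1])
E
python3 - <<'E'
from h import *
s=arm.observe();print(s["position"],s["ee_rot"],s["width"],R.from_rotvec(s["ee_rot"]).as_matrix().round(3).tolist())
ps=[]
for n in("scene","top"):
    p=arm.get_image(n);save(p,n+"0");ps.append(p["frame"])
    print(n,p["T"][:3,3].round(3))
    for l,z in(("mushroom",0),("lid",0),("pan_rim",.05)):
        for r in arm.place_of(l,p)[:2]:print(l,round(r["conf"],2),np.round(r["centre"],3),onz(p,r["centre"],z).round(4))
E
```

```text
[ 0.26810833 -0.56403411  0.22597177] [-3.06317284e+00 -6.91134275e-01  7.52796127e-04] 1.000942349189531 [[0.903, 0.429, -0.001], [0.429, -0.903, 0.001], [-0.0, -0.001, -1.0]]
scene [-0.124  0.754  0.751]
mushroom 0.45 [0.49  0.494] [ 0.6237 -0.0098  0.    ]
lid 0.7 [0.667 0.464] [ 0.4716 -0.2368  0.    ]
pan_rim 0.62 [0.394 0.599] [0.5409 0.24   0.05  ]
top [0.369 0.03  1.036]
mushroom 0.69 [0.52  0.406] [ 0.623  -0.0091  0.    ]
lid 0.65 [0.69  0.568] [ 0.4693 -0.225   0.    ]
pan_rim 0.87 [0.312 0.498] [0.5224 0.2419 0.05  ]
```

View pics/top0.png

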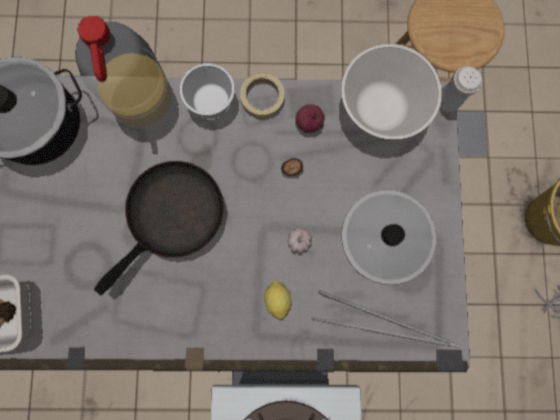

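View pics/scene0.png

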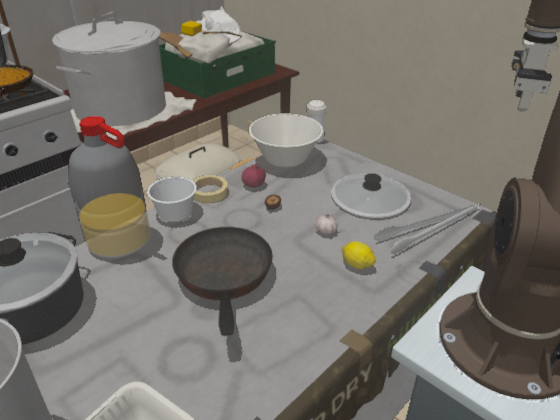

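Top view: the mushroom is at (291,167), the pan at (175,209) with its handle running to lower left (100,290), and the lid knob at (393,235). Scene view: the mushroom is at (273,202), the lid at (371,193) and the pan at (223,262). The networks agree with both pictures. Next I refine with ellipse fits.

```bash
cat >> h.py <<'E'
def ell(p,l,z):
    r=arm.trace(l,p)
    if not r: return print(l,"none")
    m=r[0]["region"].astype(np.uint8)
    c=max(cv2.findContours(m,0,1)[0],key=cv2.contourArea)
    c=cv2.convexHull(c)[:,0].astype(float)
    w=np.array([onz(p,((x+.5)/560,(y+.5)/420),z)[:2] for x,y in c])*1000
    f=cv2.fitEllipse(w.astype(np.float32));print(l,round(r[0]["conf"],2),"ellipse mm",np.round(f[0],1),np.round(f[1],1),"ang",round(f[2]))
def delta(target):
    s=arm.observe();M=R.from_rotvec(s["ee_rot"]).as_matrix()
    print("tool delta cm",(M.T@(np.array(target)-s["position"])*100).round(2))
E
python3 - <<'E'
from h import *
for n in("top","scene"):
    p=arm.get_image(n)
    ell(p,"mushroom",.012); ell(p,"lid",.006)
    r=arm.look_for("lid",p)
    if n=="top":
        ell(p,"pan_rim",.05)
delta([.623-.03,-.0095,.2])
E
```

```text
mushroom none
lid 0.8 ellipse mm [ 472.1 -228.7] [210.9 211.3] ang 38
pan_rim 0.9 ellipse mm [478.9 281.8] [219.9 342.8] ang 49
mushroom 0.44 ellipse mm [632.1 -14.8] [40.4 67.7] ang 37
lid 0.96 ellipse mm [ 475.7 -228.5] [211.8 219.9] ang 34
tool delta cm [ 53.15 -36.19   2.68]
```

carry_out(claw=[9,9,9,9,9,9,9,9,9,9,9,9,9,9,9,9,9,9,9], delta_pos=[[3.82,-0.12,0.15],[3.82,-0.12,0.15],[3.82,-0.12,0.15],[3.82,-0.12,0.15],[3.82,-0.12,0.15],[3.82,-0.12,0.15],[3.82,-0.12,0.15],[3.82,-0.12,0.15],[3.82,-0.12,0.15],[3.82,-0.12,0.15],[3.82,-0.12,0.15],[3.82,-0.12,0.15],[3.82,-0.12,0.15],[3.82,-0.12,0.15],[3.82,-0.12,0.15],[3.82,-0.12,0.15],[3.82,-0.12,0.15],[3.82,-0.12,0.15],[0,0,0]], angular=[[0,0,-0.0618],[0,0,-0.0618],[0,0,-0.0618],[0,0,-0.0618],[0,0,-0.0618],[0,0,-0.0618],[0,0,-0.0618],[0,0,-0.0618],[0,0,-0.0618],[0,0,-0.0618],[0,0,-0.0618],[0,0,-0.0618],[0,0,-0.0618],[0,0,-0.0618],[0,0,-0.0618],[0,0,-0.0618],[0,0,-0.0618],[0,0,-0.0618],[0,0,0]], force=15)

```text
clock: 2.75
position: [0.6208, -0.0069, 0.1999]
ee_rot: [-2.224, -2.215, -0.005]
force: [0.3, -0.1, 0.9]
width: 0.981
gripper_force: 0.0
```

```bash
python3 - <<'E'
from h import *
p=arm.get_image("wrist");save(p,"w1");s=arm.observe();print(s["clock"],s["position"],s["ee_rot"],s["joints"].round(2) if hasattr(s["joints"],"round") else s["joints"],p["T"][:3,3],s["force"])
for r in arm.place_of("mushroom",p)[:2]:print(r["conf"],r["centre"],onz(p,r["centre"],0))
ell(p,"mushroom",.012)
E
```

```text
2.8 [ 0.62094034 -0.01083167  0.19981263] [-2.23054754e+00 -2.21067789e+00 -1.95307006e-03] [ 0.19  0.48 -0.37  1.59  0.19  1.1  -0.24] [0.62161602 0.06916358 0.35840008] [-0.2408191  -0.94244576  0.87733315]
0.64 [0.5171, 0.4474] [ 0.63134787 -0.01341225  0.        ]
mushroom none
```

View pics/w1.png

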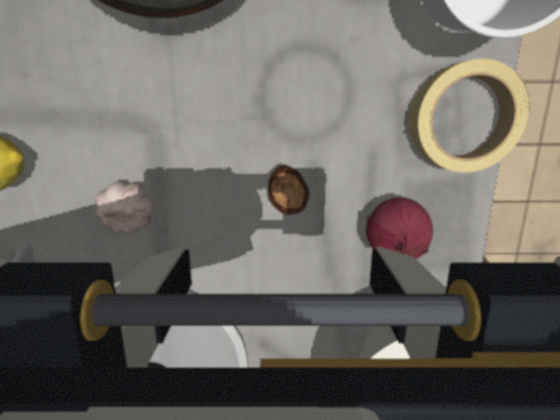

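The wrist view shows the mushroom at (288,190), about (0.629, -0.011), with garlic at (123,205) and an onion at (400,230) clear of the fingers. I'll go down and grip.

carry_out(claw=[7,7,7,7,7,7,7,7,7,7,7,7,3,1,1,1,1,1,1], delta_pos=[[0,0.4,1.5],[0,0.4,2.5],[0,0,2.5],[0,0,2.5],[0,0,2.5],[0,0,2.5],[0,0,2.0],[0,0,1.5],[0,0,1.0],[0,0,0.6],[0,0,0.3],[0,0,0],[0,0,0],[0,0,0],[0,0,0],[0,0,0],[0,0,0],[0,0,0],[0,0,0]], angular=[[0,0,0],[0,0,0],[0,0,0],[0,0,0],[0,0,0],[0,0,0],[0,0,0],[0,0,0],[0,0,0],[0,0,0],[0,0,0],[0,0,0],[0,0,0],[0,0,0],[0,0,0],[0,0,0],[0,0,0],[0,0,0],[0,0,0]], force=15)

```text
clock: 4.8
position: [0.6291, -0.0149, 0.006]
ee_rot: [2.238, 2.205, 0.0]
force: [-1.3, -0.9, 4.4]
width: 0.427
gripper_force: 15.0
```

carry_out(claw=[1,1,1,1,1,1,1,1,1,1,1,1,1,1,1], delta_pos=[[0,0,-1],[0,0,-2],[0,0,-2.5],[0,0,-2.5],[0,0,-2.5],[1,-0.5,-2.5],[2,-1.5,-2.5],[2.5,-2,-2],[2.5,-2,-1],[2.5,-2,-0.5],[2,-1,-0.5],[1.5,-0.5,0],[0.5,-0.5,0],[0,0,0],[0,0,0]], angular=[[0,0,0],[0,0,0],[0,0,0],[0,0,0],[0,0,0],[0,0,0],[0,0,0],[0,0,0],[0,0,0],[0,0,0],[0,0,0],[0,0,0],[0,0,0],[0,0,0],[0,0,0]])

```text
clock: 6.3
position: [0.5313, 0.1305, 0.2007]
ee_rot: [2.238, 2.204, -0.001]
force: [-0.1, -0.3, -0.7]
width: 0.423
gripper_force: 15.0
```

```bash
python3 - <<'E'
from h import *
s=arm.observe();print(s["clock"],s["position"],s["width"],s["gripper_force"])
p=arm.get_image("wrist");save(p,"w2");print(p["T"][:3,3])
for r in arm.place_of("pan_rim",p)[:2]:print("w",r["conf"],r["centre"],onz(p,r["centre"],.05))
r=arm.trace("pan_rim",p)
m=r[0]["region"].astype(np.uint8) if r else None
f=p["frame"].copy()
if r: f[m>0]=f[m>0]//2+np.array([0,100,0],np.uint8)
p["frame"]=f; save(p,"w2t")
p=arm.get_image("top")
for r in arm.place_of("pan_rim",p)[:2]:print("t",r["conf"],onz(p,r["centre"],.05))
E
```

```text
6.3 [0.53134568 0.13049894 0.20069005] 0.42335905049632366 14.999908371828496
[0.53308522 0.20734344 0.3588522 ]
w 0.6 [0.4895, 0.134] [0.52867626 0.24566728 0.05      ]
t 0.81 [0.51955243 0.24287965 0.05      ]
```

View pics/w2t.png

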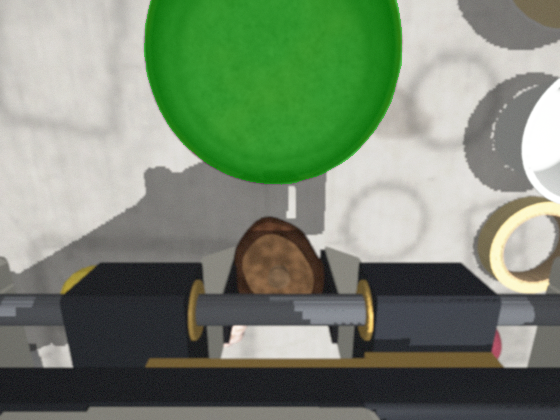

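The mask follows the pan rim, with extremes at columns 145 and 402 and row 184. The mushroom is held at (278,262). I'll fit circles of the known radius to the rim.

```bash
cat >> h.py <<'E'
from scipy.optimize import least_squares
def rim(p,l="pan_rim",z=.05,rad=.106,g=(.525,.243)):
    r=arm.trace(l,p)
    if not r: return print("none")
    m=r[0]["region"].astype(np.uint8)
    c=max(cv2.findContours(m,0,1)[0],key=cv2.contourArea)[:,0]
    c=c[(c[:,0]>2)&(c[:,0]<557)&(c[:,1]>2)&(c[:,1]<417)]
    w=np.array([onz(p,((x+.5)/560,(y+.5)/420),z)[:2] for x,y in c])
    for R0 in(rad,None):
        f=lambda q:np.hypot(*(w-q[:2]).T)-(R0 or q[2])
        s=least_squares(f,[*g,rad],loss="cauchy",f_scale=.001)
        print(l,"circle",s.x.round(4),"resid",np.median(abs(f(s.x))).round(4))
E
python3 - <<'E'
from h import *
for n in("wrist","top","scene"):
    p=arm.get_image(n);print(n);rim(p);rim(p,"lid",.008,.106,(.473,-.229))
E
```

```text
wrist
pan_rim circle [0.528  0.2446 0.106 ] resid 0.0004
pan_rim circle [0.5281 0.244  0.1055] resid 0.0003
lid circle [0.5505 0.1071 0.106 ] resid 0.0159
lid circle [0.5249 0.0456 0.0445] resid 0.0019
top
pan_rim circle [0.5245 0.2427 0.106 ] resid 0.0288
pan_rim circle [0.5233 0.2446 0.1042] resid 0.0281
none
scene
pan_rim circle [0.5233 0.2492 0.106 ] resid 0.0032
pan_rim circle [0.5244 0.2483 0.1049] resid 0.0024
lid circle [ 0.4731 -0.2243  0.106 ] resid 0.0018
lid circle [ 0.4756 -0.2262  0.1088] resid 0.0015
```

carry_out(claw=[1,1,1,1,1,1,1,1,1,1,1,1,1,1,1,1,1,7,7,7], delta_pos=[[1.4,-0.1,0],[2.5,-0.1,0],[3,-0.1,0],[2.5,-0.1,0],[1.5,0,0],[0.5,0,1],[0,0,2.5],[0,0,2.5],[0,0,2.5],[0,0,2.5],[0,0,2.5],[0,0,2],[0,0,1.5],[0,0,1],[0,0,0.5],[0,0,0.2],[0,0,0],[0,0,0],[0,0,0],[0,0,0]], angular=[[0,0,0],[0,0,0],[0,0,0],[0,0,0],[0,0,0],[0,0,0],[0,0,0],[0,0,0],[0,0,0],[0,0,0],[0,0,0],[0,0,0],[0,0,0],[0,0,0],[0,0,0],[0,0,0],[0,0,0],[0,0,0],[0,0,0],[0,0,0]])

```text
clock: 9.0
position: [0.5291, 0.2457, 0.0142]
ee_rot: [2.238, 2.205, 0.001]
force: [-0.6, -0.7, -0.2]
width: 0.636
gripper_force: 0.0
```

carry_out(claw=[7,7,7,7,7,7,7,7,7,7,7,7,7], delta_pos=[[0,0,0],[0,0,-1],[0,0,-2],[0,0,-2.5],[0,0,-2.5],[0,0,-2.5],[0,0,-2.5],[0,0,-2.5],[-1,0,-2],[-3,0,-1],[-4,0,0],[-4,0,0],[-3,0,0]], angular=[[0,0,0],[0,0,0],[0,0,0],[0,0,0],[0,0,0],[0,0,0],[0,0,0],[0,0,0],[0,0,0],[0,0,0],[0,0,0],[0,0,0],[0,0,0]])

```text
clock: 10.3
position: [0.5264, 0.093, 0.1996]
ee_rot: [2.238, 2.203, -0.0]
force: [0.9, -0.3, -0.7]
width: 0.764
gripper_force: 0.0
```

```bash
python3 - <<'E'
from h import *
p=arm.get_image("wrist");save(p,"w3");rim(p);print(arm.look_for("mushroom",p)[:1])
s=arm.observe();print(s["clock"],s["position"],s["ee_rot"],s["joints"])
E
```

```text
pan_rim circle [0.528  0.2458 0.106 ] resid 0.0007
pan_rim circle [0.528  0.2441 0.1047] resid 0.0004
[{'centre': [0.5048, 0.0421], 'conf': 0.62}]
10.45 [0.52668288 0.09319658 0.19942949] [ 2.24140661e+00  2.19979277e+00 -4.35946791e-04] [ 0.05003979  0.35269183 -0.42491447  1.80252764  0.16898584  1.02172574
 -0.45903703]
```

View pics/w3.png

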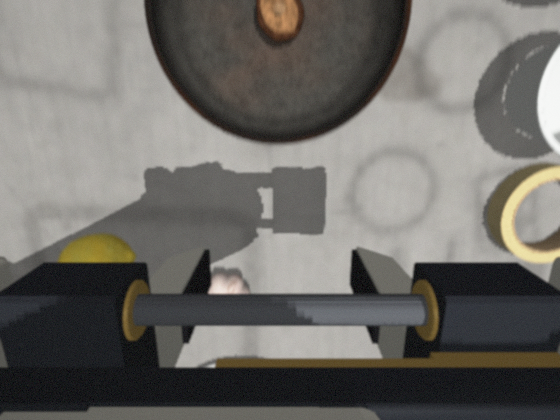

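The mushroom lies in the pan at (278,14), and the pan hasn't moved. Next is a look at the lid.

carry_out(claw=[7,7,7,7,7,7,7,9,9,9,9,9,9], delta_pos=[[-2,-0.2,0],[-3.5,-0.4,0],[-4,-0.5,0],[-4,-0.5,0],[-4,-0.6,0],[-4,-0.6,0],[-4,-0.6,0],[-4,-0.6,0],[-4,-0.6,0],[-3.5,-0.5,0],[-2.2,-0.3,0],[-1,0,0],[0,0,0]], angular=[[0,0,0],[0,0,0],[0,0,0],[0,0,0],[0,0,0],[0,0,0],[0,0,0],[0,0,0],[0,0,0],[0,0,0],[0,0,0],[0,0,0],[0,0,0]])

```text
clock: 11.75
position: [0.4673, -0.3055, 0.1989]
ee_rot: [2.238, 2.204, 0.001]
force: [-0.7, 0.4, -0.6]
width: 0.986
gripper_force: 0.0
```

```bash
python3 - <<'E'
from h import *
p=arm.get_image("wrist");rim(p,"lid",.008,.106,(.473,-.229))
r=arm.place_of("lid",p)
for q in r[:2]:print(q["conf"],q["centre"],onz(p,q["centre"],0))
save(p,"w4")
g=p["frame"].max(2)
m=(g<50).astype(np.uint8);m[230:]=0
c=max(cv2.findContours(m,0,1)[0],key=cv2.contourArea);(x,y),a=cv2.minEnclosingCircle(c);print("knob px",x,y,a,"z.06",onz(p,(x/560,y/420),.06))
s=arm.observe();print(s["clock"],s["position"],s["ee_rot"])
E
```

```text
lid circle [ 0.4757 -0.2283  0.106 ] resid 0.0005
lid circle [ 0.4757 -0.2286  0.1056] resid 0.0002
0.72 [0.5132, 0.2462] [ 0.47623045 -0.22723767  0.        ]
knob px 286.8548278808594 103.7258071899414 27.42329978942871 z.06 [ 0.47455582 -0.22774984  0.06      ]
11.9 [ 0.46762623 -0.30325292  0.19888068] [-2.23434180e+00 -2.20796227e+00 -1.51888795e-03]
```

View pics/w4.png

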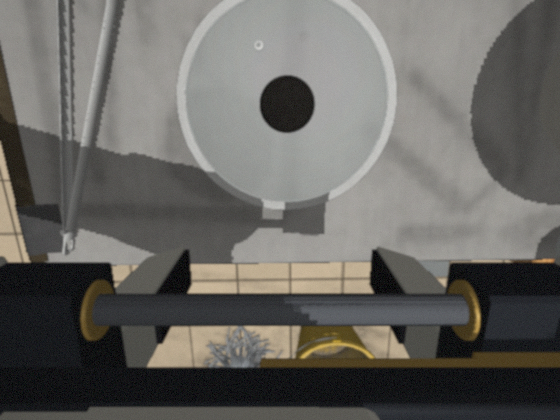

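The wrist view shows the lid with its knob at (287,104), so the knob is at about (0.475, -0.228). The lid edge circle agrees. I'll descend onto the knob.

carry_out(claw=[8,8,8,8,8,8,8,8,8,8,8,8,8,8], delta_pos=[[1.6,0.2,0],[2.5,0.3,0],[2.3,0.2,0],[1.2,0,0],[0,0,1],[0,0,2.5],[0,0,2.5],[0,0,2.5],[0,0,2],[0,0,1.5],[0,0,1],[0,0,0],[0,0,0],[0,0,0]], angular=[[0,0,0],[0,0,0],[0,0,0],[0,0,0],[0,0,0],[0,0,0],[0,0,0],[0,0,0],[0,0,0],[0,0,0],[0,0,0],[0,0,0],[0,0,0],[0,0,0]])

```text
clock: 13.3
position: [0.4754, -0.23, 0.0695]
ee_rot: [2.237, 2.204, 0.001]
force: [0.0, 0.9, -0.1]
width: 0.875
gripper_force: 0.0
```

```bash
python3 - <<'E'
from h import *
for i in range(3):
    p=arm.get_image("wrist");s=arm.observe();print(s["clock"],s["position"],s["ee_rot"],s["force"])
    g=p["frame"].max(2)
    for q in arm.place_of("lid",p)[:1]:print(q["conf"],q["centre"],onz(p,q["centre"],0))
E
```

```text
13.35 [ 0.47540279 -0.22994625  0.06952555] [2.23673927e+00 2.20390840e+00 8.14633765e-04] [ 0.87378214 -0.39997884  0.23585919]
0.66 [0.4964, 0.5188] [ 0.47452736 -0.22793566  0.        ]
13.45 [ 0.47525392 -0.22983442  0.06940639] [2.23677050e+00 2.20422100e+00 6.33489377e-04] [-0.11989608  0.42168362  0.46037673]
0.64 [0.4988, 0.5171] [ 0.47543879 -0.22737316  0.        ]
13.55 [ 0.47506153 -0.22977166  0.06918785] [2.23719882e+00 2.20438608e+00 4.01837825e-04] [-0.20521406 -0.3940797   0.30793431]
0.61 [0.5023, 0.5169] [ 0.4765986  -0.22716773  0.        ]
```

carry_out(claw=[8,8,8,8,8,8,5,3,3,3,3,3,3,3], delta_pos=[[0.15,0,0.8],[0,0,0.8],[0,0,0.6],[0,0,0.3],[0,0,0.2],[0,0,0],[0,0,0],[0,0,0],[0,0,0],[0,0,0],[0,0,0],[0,0,0],[0,0,0],[0,0,0]], angular=[[0,0,0],[0,0,0],[0,0,0],[0,0,0],[0,0,0],[0,0,0],[0,0,0],[0,0,0],[0,0,0],[0,0,0],[0,0,0],[0,0,0],[0,0,0],[0,0,0]], force=50)

```text
clock: 15.0
position: [0.4749, -0.2282, 0.0418]
ee_rot: [2.238, 2.205, -0.0]
force: [-2.1, 0.4, 1.6]
width: 0.478
gripper_force: 50.0
```

carry_out(claw=[3,3,3,3,3,3,3,3,3,3,3,3,3,3], delta_pos=[[0,0,-0.3],[0,0,-0.7],[0,0,-1.2],[0,0,-1.5],[0,0,-1.8],[0,0,-2],[0,0,-2],[0,0,-2],[0,0,-1.5],[0,0,-1.2],[0,0,-0.8],[0,0,-0.4],[0,0,0],[0,0,0]], angular=[[0,0,0],[0,0,0],[0,0,0],[0,0,0],[0,0,0],[0,0,0],[0,0,0],[0,0,0],[0,0,0],[0,0,0],[0,0,0],[0,0,0],[0,0,0],[0,0,0]])

```text
clock: 16.4
position: [0.4745, -0.228, 0.1951]
ee_rot: [-2.237, -2.204, 0.001]
force: [0.6, -0.4, -3.9]
width: 0.482
gripper_force: 50.0
```

```bash
python3 - <<'E'
from h import *
p=arm.get_image("scene");save(p,"s5");s=arm.observe();print(s["position"],s["force"],s["ft_torque"],s["width"])
E
```

```text
[ 0.47439486 -0.2280085   0.19500099] [-0.35877503 -0.75952686 -4.42600844] [-0.00942326 -0.07067934 -0.02455602] 0.4811572235801593
```

View pics/s5.png

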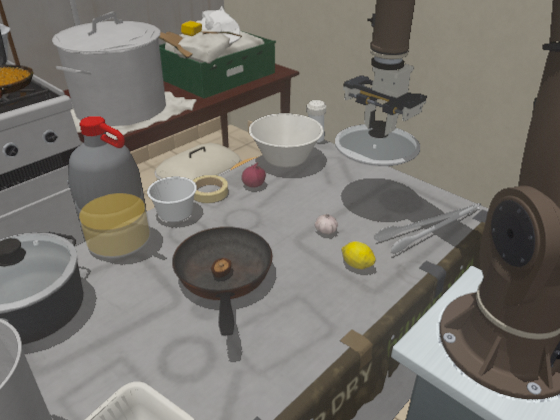

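The lid is held level at (377,145) in the scene view, and the mushroom is in the pan at (222,267). I'll carry the lid over.

carry_out(claw=[3,3,3,3,3,3,3,3,3,3,3,3,3,3,3,3,3,3,3,3], delta_pos=[[0.8,0,0],[1.6,0.1,0],[2.4,0.3,0],[3,0.35,0],[3,0.35,0],[3,0.35,0],[3,0.35,0],[3,0.35,0],[3,0.35,0],[3,0.35,0],[3,0.35,0],[3,0.35,0],[3,0.35,0],[3,0.35,0],[3,0.35,0],[2.8,0.35,0],[2,0.3,0],[1.1,0.05,0],[0.6,0,0],[0,0,0]], angular=[[0,0,0],[0,0,0],[0,0,0],[0,0,0],[0,0,0],[0,0,0],[0,0,0],[0,0,0],[0,0,0],[0,0,0],[0,0,0],[0,0,0],[0,0,0],[0,0,0],[0,0,0],[0,0,0],[0,0,0],[0,0,0],[0,0,0],[0,0,0]])

```text
clock: 18.45
position: [0.5343, 0.2442, 0.1954]
ee_rot: [-2.237, -2.206, 0.001]
force: [-0.3, -0.2, -3.8]
width: 0.477
gripper_force: 50.0
```

```bash
python3 - <<'E'
from h import *
for i in range(3):
    p=arm.get_image("wrist");s=arm.observe();print(s["position"],s["ee_rot"],s["force"],s["width"])
z=s["position"][2]-.042
rim(p,"lid",z+.008,.106,tuple(s["position"][:2]))
p=arm.get_image("top");rim(p,"lid",z+.008,.106,tuple(s["position"][:2]))
E
```

```text
[0.53456627 0.24331474 0.19548286] [ 2.23781348e+00  2.20454883e+00 -1.44983421e-03] [-0.4099602  -0.01916395 -3.22799696] 0.48259650526595144
[0.53478506 0.24276115 0.19553025] [ 2.23849549e+00  2.20343241e+00 -1.48883086e-03] [-0.05265734 -0.06729785 -3.51232065] 0.4812837361186634
[0.53490679 0.24258187 0.19559596] [ 2.23891052e+00  2.20292605e+00 -1.23996555e-03] [ 0.1777062  -0.2587766  -4.91280482] 0.4809595975557034
lid circle [0.5357 0.242  0.106 ] resid 0.0004
lid circle [0.5357 0.242  0.106 ] resid 0.0004
lid circle [0.5317 0.2434 0.106 ] resid 0.0015
lid circle [0.5331 0.2412 0.1037] resid 0.0015
```

carry_out(claw=[3,3,3,3,3,3,3,3,3,3,3], delta_pos=[[0.1,-0.35,0],[0.15,-0.4,0],[0,0,0.7],[0,0,1.5],[0,0,2],[0,0,2],[0,0,1.5],[0,0,1],[0,0,0.7],[0,0,0.3],[0,0,0]], angular=[[0,0,0],[0,0,0],[0,0,0],[0,0,0],[0,0,0],[0,0,0],[0,0,0],[0,0,0],[0,0,0],[0,0,0],[0,0,0]])

```text
clock: 19.85
position: [0.5274, 0.2467, 0.0987]
ee_rot: [2.238, 2.205, 0.0]
force: [0.5, 0.1, -4.3]
width: 0.481
gripper_force: 50.0
```

```bash
python3 - <<'E'
from h import *
p=arm.get_image("wrist");s=arm.observe();print(s["position"],s["ee_rot"],s["force"],s["width"])
z=s["position"][2]-.042
rim(p,"lid",z+.008,.106,tuple(s["position"][:2]))
save(p,"w6")
for n in("top","scene"):
    p=arm.get_image(n);print(n);rim(p,"lid",z+.008,.106,tuple(s["position"][:2]));rim(p)
f=cv2.resize(p["frame"][190:330,140:310],None,fx=4,fy=4,interpolation=2);p["frame"]=f;save(p,"s6")
E
```

```text
[0.5275725  0.24684579 0.09909242] [2.23754438e+00 2.20493137e+00 9.18805327e-04] [-0.081024    0.32657653 -3.68132895] 0.4818429784753899
lid circle [0.5283 0.2459 0.106 ] resid 0.0003
lid circle [0.5283 0.2462 0.1057] resid 0.0004
top
lid circle [0.5234 0.2464 0.106 ] resid 0.0022
lid circle [0.5219 0.2479 0.1079] resid 0.0023
pan_rim circle [0.4313 0.2787 0.106 ] resid 0.0174
pan_rim circle [0.364  0.3798 0.017 ] resid 0.0028
scene
lid circle [0.5263 0.2488 0.106 ] resid 0.0013
lid circle [0.5259 0.2493 0.1053] resid 0.0011
pan_rim circle [0.5362 0.2417 0.106 ] resid 0.019
pan_rim circle [0.5406 0.2389 0.1104] resid 0.0188
```

View pics/s6.png

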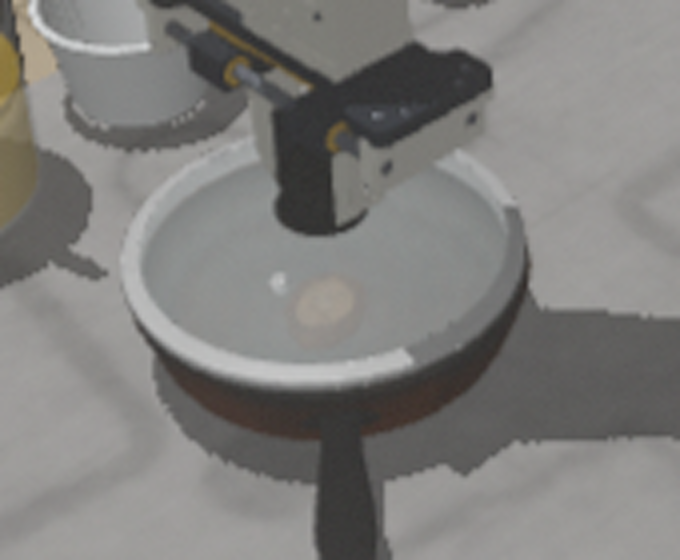

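The lid hovers concentric above the rim in the crop, with the mushroom visible through the glass. I'll lower it slowly.

carry_out(claw=[3,3,3,3,3,3,3], delta_pos=[[-0.1,0,0.3],[0,0,0.3],[0,0,0.25],[0,0,0.15],[0,0,0.1],[0,0,0],[0,0,0]], angular=[[0,0,0],[0,0,0],[0,0,0],[0,0,0],[0,0,0],[0,0,0],[0,0,0]])

```text
clock: 20.95
position: [0.5277, 0.2453, 0.0895]
ee_rot: [2.237, 2.204, 0.001]
force: [-5.1, -6.1, 19.5]
width: 0.481
gripper_force: 50.1
```

carry_out(claw=[3,3,3,3], delta_pos=[[0,0,-0.2],[0,0,0],[0,0,0],[0,0,0]], angular=[[0,0,0],[0,0,0],[0,0,0],[0,0,0]])

```text
clock: 21.35
position: [0.5276, 0.2455, 0.0898]
ee_rot: [2.238, 2.205, 0.0]
force: [-0.2, -2.4, 4.0]
width: 0.482
gripper_force: 50.0
```

```bash
python3 - <<'E'
from h import *
a=[]
p=arm.get_image("wrist");s=arm.observe();print(s["position"],s["ee_rot"],s["force"],s["ft_torque"],s["width"])
rim(p,"lid",.056,.106,(.528,.246))
a.append(cv2.resize(p["frame"][0:260,100:460],(760,549))[:290])
p=arm.get_image("top")
a.append(cv2.resize(p["frame"][150:300,90:240],(300,300),interpolation=2))
p=arm.get_image("scene");a.append(cv2.resize(p["frame"][190:320,150:300],(346,300),interpolation=2))
b=np.hstack(a[1:]);b=np.pad(b,((0,0),(0,760-b.shape[1]),(0,0)))
p["frame"]=np.vstack([a[0],b]);save(p,"c7")
E
```

```text
[0.52758923 0.24546361 0.08978869] [2.23767217e+00 2.20452633e+00 1.20239024e-04] [-0.39952347 -2.06719083  4.27730858] [-0.40248117  0.21654637  0.12242828] 0.4822844743708738
lid circle [0.5281 0.246  0.106 ] resid 0.0004
lid circle [0.5281 0.2459 0.1061] resid 0.0003
```

View pics/c7.png

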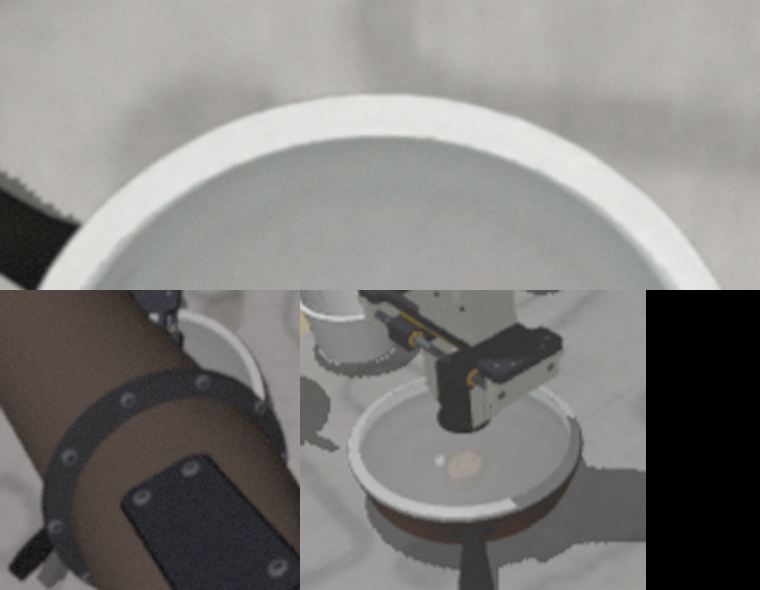

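The wrist crop shows the lid overlapping the rim edge, and the scene crop shows it nearly down. The height (0.0898, expected about 0.086) and the lateral force (-x, -y) say the step is catching, so I'll nudge it the way the force points.

carry_out(claw=[3,3,3,3,3], delta_pos=[[-0.1,0,0.05],[-0.1,-0.05,0.05],[0,-0.05,0],[0,0,0],[0,0,0]], angular=[[0,0,0],[0,0,0],[0,0,0],[0,0,0],[0,0,0]])

```text
clock: 22.05
position: [0.5275, 0.2453, 0.0897]
ee_rot: [2.237, 2.205, 0.006]
force: [2.6, 0.9, 7.2]
width: 0.484
gripper_force: 50.0
```

```bash
python3 - <<'E'
from h import *
s=arm.observe();print(s["position"],s["force"],s["ft_torque"])
E
```

```text
[0.52750039 0.24527869 0.08971228] [2.64890067 0.85448697 7.19276669] [ 0.37825017 -0.03625854  0.09080665]
```

```bash
cat >> h.py <<'E'
def edge(p,l):
    r=arm.trace(l,p)
    m=r[0]["region"].astype(np.uint8)
    c=max(cv2.findContours(m,0,1)[0],key=cv2.contourArea)
    c=cv2.convexHull(c)[:,0];c=c[(c[:,0]>2)&(c[:,0]<557)&(c[:,1]>2)&(c[:,1]<417)]
    # resample hull points kept as is
    return c+.5
def disc(ps,es,g,names=""):
    # centre x,y,z and tilts a (about x), b (about y); residual: radial distance in the disc plane
    def f(q):
        n=R.from_euler("xy",q[3:]).apply([0,0,1]);o=[]
        for p,e in zip(ps,es):
            for x,y in e:
                c,d=ray(p,(x/560,y/420));h=c+d*(np.dot(n,q[:3]-c)/np.dot(n,d));o.append(np.linalg.norm(h-q[:3])-.106)
        return np.array(o)
    s=least_squares(f,[*g,0,0],loss="cauchy",f_scale=.001);
    C=np.linalg.pinv(s.jac.T@s.jac)**.5 if 0 else None
    print(names,"centre",s.x[:3].round(4),"tilt deg",np.degrees(s.x[3:]).round(2),"resid",np.median(abs(s.fun)).round(5),len(s.fun))
E
python3 - <<'E'
from h import *
P={};E={}
for n in("scene","wrist"):
    P[n]=arm.get_image(n);E[n]=edge(P[n],"lid")
g=(.528,.2455,.058)
disc([P["scene"]],[E["scene"]],g,"scene")
disc([P["wrist"]],[E["wrist"]],g,"wrist")
disc(list(P.values()),list(E.values()),g,"both")
E
```

```text
scene centre [0.5291 0.2462 0.0525] tilt deg [ 0.63 -0.66] resid 0.00023 32
wrist centre [0.5283 0.2453 0.0564] tilt deg [2.29 0.37] resid 0.00014 62
both centre [0.5278 0.2468 0.054 ] tilt deg [ 0.5  -0.59] resid 0.00049 94
```

Contact looks centred, but the knob reads about 4 mm high. I'll lift clear and check the lid's tilt and height in the grip.

carry_out(claw=[3,3,3,3,3,3,3,3], delta_pos=[[0.2,0.1,-0.3],[0,0,-0.8],[0,0,-1.5],[0,0,-2],[0,0,-2],[0,0,-1],[0,0,-0.4],[0,0,0]], angular=[[0,0,0],[0,0,0],[0,0,0],[0,0,0],[0,0,0],[0,0,0],[0,0,0],[0,0,0]])

```text
clock: 23.05
position: [0.5272, 0.2456, 0.1686]
ee_rot: [2.238, 2.205, -0.0]
force: [-0.0, -0.9, -4.3]
width: 0.483
gripper_force: 50.0
```

```bash
python3 - <<'E'
from h import *
P={};E={}
for n in("scene","wrist"):
    P[n]=arm.get_image(n);E[n]=edge(P[n],"lid")
s=arm.observe();print(s["position"],s["ee_rot"],s["force"],s["ft_torque"],s["clock"])
g=(.528,.2455,s["position"][2]-.03)
disc([P["scene"]],[E["scene"]],g,"scene")
disc([P["wrist"]],[E["wrist"]],g,"wrist")
disc(list(P.values()),list(E.values()),g,"both")
save(P["wrist"],"w8w");f=P["scene"]["frame"]
a=cv2.resize(f[140:320,150:310],(533,600),interpolation=2);P["scene"]["frame"]=a;save(P["scene"],"w8")
E
```

```text
[0.52680725 0.24530431 0.16770963] [-2.23728721 -2.20477358  0.00259561] [-0.64973887 -0.32607558 -3.3131105 ] [-0.02058508 -0.05597182  0.05596666] 23.25
scene centre [0.5276 0.2463 0.1322] tilt deg [ 0.29 -0.88] resid 0.00041 37
wrist centre [0.5275 0.2442 0.1344] tilt deg [ 2.01 -0.09] resid 0.00014 58
both centre [0.5271 0.2457 0.1328] tilt deg [-0.17 -0.82] resid 0.00058 95
```

View pics/w8.png

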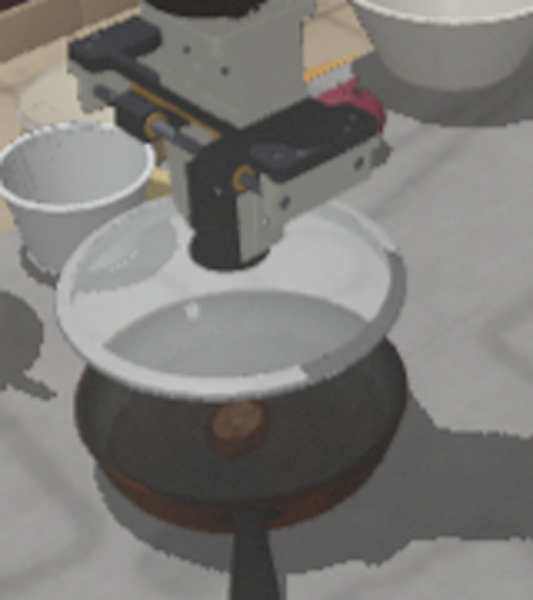

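The lid is level in the grip and concentric with the pan below. The mushroom is seen at (238,420) in the crop. I'll lower it again gently, checking the force.

carry_out(claw=[3,3,3,3,3,3,3,3,3,3,3,3], delta_pos=[[0,0,0.4],[0,0,1],[0,0,1.8],[0,0,2],[0,0,1.3],[0,0,0.6],[0,0,0.3],[0,0,0.2],[0,0,0.1],[0,0,0.05],[0,0,0],[0,0,0]], angular=[[0,0,0],[0,0,0],[0,0,0],[0,0,0],[0,0,0],[0,0,0],[0,0,0],[0,0,0],[0,0,0],[0,0,0],[0,0,0],[0,0,0]])

```text
clock: 24.45
position: [0.5275, 0.2457, 0.0915]
ee_rot: [2.238, 2.205, 0.001]
force: [-0.4, 0.1, -3.9]
width: 0.483
gripper_force: 50.0
```

```bash
python3 - <<'E'
from h import *
s=arm.observe();print(s["position"],s["force"],s["ft_torque"])
E
```

```text
[0.52745964 0.24574626 0.09152539] [-0.38418614  0.13991695 -3.9095417 ] [-0.0037916  -0.11254279  0.02676268]
```

carry_out(claw=[3,3,3,3], delta_pos=[[0,0,0.1],[0,0,0.1],[0,0,0],[0,0,0]], angular=[[0,0,0],[0,0,0],[0,0,0],[0,0,0]])

```text
clock: 24.85
position: [0.5277, 0.2454, 0.0898]
ee_rot: [2.238, 2.204, 0.001]
force: [0.1, -2.7, 4.7]
width: 0.485
gripper_force: 50.0
```

```bash
python3 - <<'E'
from h import *
s=arm.observe();print(s["position"],s["force"],s["ft_torque"])
E
```

```text
[0.52769259 0.24539341 0.08976351] [ 0.11226333 -2.74328223  4.68258624] [-0.46101415  0.46782081  0.15389013]
```

carry_out(claw=[3,3,3,3,3,3,3,3], delta_pos=[[0,0,-0.3],[-0.1,0.15,0],[-0.1,0.15,0],[0,0,0.1],[0,0,0.1],[0,0,0.1],[0,0,0],[0,0,0]], angular=[[0,0,0],[0,0,0],[0,0,0],[0,0,0],[0,0,0],[0,0,0],[0,0,0],[0,0,0]])

```text
clock: 25.65
position: [0.5304, 0.2435, 0.0912]
ee_rot: [2.237, 2.204, 0.001]
force: [-7.9, -6.3, 21.4]
width: 0.477
gripper_force: 50.0
```

```bash
python3 - <<'E'
from h import *
s=arm.observe();print(s["position"],s["force"],s["ft_torque"])
E
```

```text
[0.5303837  0.24349675 0.09121057] [-7.90511513 -6.26711633 21.38883818] [-1.15134137  1.2392126   0.03525616]
```

carry_out(claw=[3,3,3,3,3,3,3,3,3], delta_pos=[[0,0,-0.3],[0,-0.25,0],[0,-0.25,0],[0,0,0],[0,0,0.1],[0,0,0.1],[0,0,0.1],[0,0,0],[0,0,0]], angular=[[0,0,0],[0,0,0],[0,0,0],[0,0,0],[0,0,0],[0,0,0],[0,0,0],[0,0,0],[0,0,0]])

```text
clock: 26.55
position: [0.5252, 0.2436, 0.0909]
ee_rot: [2.238, 2.204, -0.0]
force: [-5.4, -5.7, 19.2]
width: 0.482
gripper_force: 50.1
```

```bash
python3 - <<'E'
from h import *
s=arm.observe();print(s["position"],s["force"],s["ft_torque"])
E
```

```text
[0.52523083 0.24360864 0.09086324] [-5.40627754 -5.7185495  19.17080094] [-0.98577648  2.21269405  0.08187709]
```

carry_out(claw=[3,3,3,3,3,3,3,3,3], delta_pos=[[0,0,-0.3],[0.25,0.15,0],[0.25,0.1,0],[0,0,0],[0,0,0.1],[0,0,0.1],[0,0,0.1],[0,0,0],[0,0,0]], angular=[[0,0,0],[0,0,0],[0,0,0],[0,0,0],[0,0,0],[0,0,0],[0,0,0],[0,0,0],[0,0,0]])

```text
clock: 27.45
position: [0.5279, 0.248, 0.0897]
ee_rot: [2.238, 2.204, -0.001]
force: [-3.4, -5.0, 5.7]
width: 0.48
gripper_force: 50.0
```

```bash
python3 - <<'E'
from h import *
s=arm.observe();print(s["position"],s["force"],s["ft_torque"])
E
```

```text
[0.52789003 0.24796305 0.08969807] [-3.41924335 -4.95307411  5.6828594 ] [-0.56438543  0.66728573  0.12590526]
```

carry_out(claw=[3,3,3,3], delta_pos=[[0,0,0.1],[0,0,0.05],[0,0,0],[0,0,0]], angular=[[0,0,0],[0,0,0],[0,0,0],[0,0,0]])

```text
clock: 27.85
position: [0.528, 0.248, 0.0895]
ee_rot: [2.237, 2.203, -0.0]
force: [-6.2, -6.5, 19.3]
width: 0.484
gripper_force: 50.1
```

```bash
python3 - <<'E'
from h import *
s=arm.observe();print(s["position"],s["force"],s["ft_torque"])
P={};E={}
for n in("scene","wrist"):
    P[n]=arm.get_image(n);E[n]=edge(P[n],"lid")
g=(.528,.2455,.058)
for n in P: disc([P[n]],[E[n]],g,n)
disc(list(P.values()),list(E.values()),g,"both")
rim(P["wrist"],"lid",.056)
E
```

```text
[0.52798144 0.24798487 0.08948685] [-6.24981347 -6.45489056 19.33367772] [-1.16221454  1.8513882   0.08272154]
scene centre [0.5325 0.2464 0.0487] tilt deg [ 0.97 -1.16] resid 0.00035 35
wrist centre [0.5286 0.2482 0.0563] tilt deg [1.84 0.15] resid 8e-05 62
both centre [0.5278 0.2494 0.0538] tilt deg [ 1.18 -0.89] resid 0.00061 97
lid circle [0.5284 0.2487 0.106 ] resid 0.0003
lid circle [0.5284 0.2488 0.1059] resid 0.0004
```

carry_out(claw=[3,3,3,3,3,3,3,3,3], delta_pos=[[0,0,-0.45],[0.15,0,0],[0.15,0,0],[0,0,0],[0,0,0.15],[0,0,0.15],[0,0,0.1],[0,0,0],[0,0,0]], angular=[[0,0,0],[0,0,0],[0,0,0],[0,0,0],[0,0,0],[0,0,0],[0,0,0],[0,0,0],[0,0,0]])

```text
clock: 29.0
position: [0.5279, 0.2512, 0.0899]
ee_rot: [2.237, 2.204, -0.0]
force: [-7.2, -6.8, 19.6]
width: 0.481
gripper_force: 50.0
```

```bash
python3 - <<'E'
from h import *
s=arm.observe();print(s["position"],s["force"],s["ft_torque"])
E
```

```text
[0.52785262 0.25122345 0.08987116] [-7.22677389 -6.75964471 19.60139232] [-1.068994    1.28569469  0.02830353]
```

carry_out(claw=[3,3,3,3,3,3,3,3,3], delta_pos=[[0,0,-0.3],[-0.2,0,0],[-0.15,0,0],[0,0,0],[0,0,0.1],[0,0,0.07],[0,0,0],[0,0,0],[0,0,0]], angular=[[0,0,0],[0,0,0],[0,0,0],[0,0,0],[0,0,0],[0,0,0],[0,0,0],[0,0,0],[0,0,0]])

```text
clock: 29.9
position: [0.528, 0.2474, 0.0897]
ee_rot: [2.238, 2.204, -0.001]
force: [-1.0, -5.2, 5.5]
width: 0.481
gripper_force: 50.0
```

carry_out(claw=[3,3,3,3], delta_pos=[[0,0,0],[0,0,0],[0,0,0],[0,0,0]], angular=[[0,0,0],[0,0,0],[0,0,0],[0,0,0]], force=3)

```text
clock: 30.3
position: [0.528, 0.248, 0.0895]
ee_rot: [2.238, 2.205, -0.0]
force: [-0.0, -3.3, 1.7]
width: 0.49
gripper_force: 3.0
```

carry_out(claw=[5.5,7,7,7,7,7,7,7,7,7,7,7,7,7,7,7,7], delta_pos=[[0,0,0],[0,0,0],[0,0,0],[0,0,0],[0,0,-0.5],[0,0,-1],[0,0,-2],[0,0,-2],[0,0,-2],[-2,0,-2.5],[-2.5,0,-3],[-3,0,-3],[-2,0,-2],[-1,0,-1],[0,0,-1],[0,0,0],[0,0,0]], angular=[[0,0,0],[0,0,0],[0,0,0],[0,0,0],[0,0,0],[0,0,0],[0,0,0],[0,0,0],[0,0,0],[0,0,0],[0,0,0],[0,0,0],[0,0,0],[0,0,0],[0,0,0],[0,0,0],[0,0,0]])

```text
clock: 32.0
position: [0.5258, 0.1446, 0.2889]
ee_rot: [-2.235, -2.207, 0.001]
force: [0.6, -0.1, -2.0]
width: 0.768
gripper_force: 0.0
```

```bash
python3 - <<'E'
from h import *
s=arm.observe();print(s["clock"],s["position"],s["force"])
P={};E={}
for n in("scene","wrist","top"):
    p=arm.get_image(n)
    r=arm.trace("lid",p);print(n,[round(x["conf"],2) for x in r])
    if r:P[n]=p;E[n]=edge(p,"lid");print(E[n].min(0),E[n].max(0))
g=(.528,.2455,.055)
for n in P: disc([P[n]],[E[n]],g,n);rim(P[n],"lid",.053)
disc(list(P.values()),list(E.values()),g,"all")
p=P.get("wrist")
if p:
    rim(p)
    g=p["frame"].max(2);m=(g<50).astype(np.uint8)
    print([ (c[0],c[1],round(r,1)) for c,r in [cv2.minEnclosingCircle(c) for c in cv2.findContours(m[:230],0,1)[0] if cv2.contourArea(c)>300]])
    save(p,"w9")
E
```

```text
32.0 [0.52581415 0.14456732 0.28887634] [ 0.60775753 -0.05046854 -1.96976157]
scene [0.55]
[169.5 224.5] [270.5 290.5]
wrist [0.71]
[181.5   8.5] [381.5 177.5]
top [0.43]
[122.5 208.5] [135.5 241.5]
scene centre [0.5252 0.2521 0.0573] tilt deg [ 0.43 -0.45] resid 0.00043 43
lid circle [0.5294 0.2489 0.106 ] resid 0.001
lid circle [0.5291 0.249  0.1056] resid 0.0009
wrist centre [0.5317 0.2467 0.0571] tilt deg [3.3  5.81] resid 0.00021 50
lid circle [0.5288 0.2482 0.106 ] resid 0.0004
lid circle [0.5288 0.2484 0.1062] resid 0.0003
top centre [ 0.4196 -0.0612  1.0153] tilt deg [-21.72  63.51] resid 0.0 10
lid circle [0.5252 0.2472 0.106 ] resid 0.0015
lid circle [ 3.0332 -5.3606  6.2411] resid 0.0016
all centre [0.5285 0.2487 0.0539] tilt deg [-0.3 -0.7] resid 0.00063 103
pan_rim circle [0.522  0.2443 0.106 ] resid 0.0014
pan_rim circle [ 256.25   -222.6738  339.354 ] resid 0.0013
[(281.5, 76.0, 25.6)]
```

```bash
python3 - <<'E'
from h import *
# pan shift from handle registration
p=arm.get_image("scene");a=cv2.cvtColor(cv2.imread("pics/scene0.png"),6).astype(np.float32);b=cv2.cvtColor(p["frame"],7).astype(np.float32)
for sl in((slice(292,340),slice(205,250)),(slice(270,300),slice(180,265)),(slice(300,420),slice(230,400))):
    (u,v),c=cv2.phaseCorrelate(a[sl],b[sl],cv2.createHanningWindow(a[sl].shape[::-1],cv2.CV_32F));print("shift px",round(u,2),round(v,2),round(c,2))
p=arm.get_image("wrist");f=p["frame"].max(2).astype(int)
Ti=np.linalg.inv(p["T"]);c=np.array([.5286,.2483])
def px(w):
    q=p["mtx"]@(Ti[:3,:3]@w+Ti[:3,3]);return q[:2]/q[2]
print("cam",p["T"][:3,3])
for d in range(0,360,20):
    o=[]
    for r in np.arange(.085,.120,.0015):
        u,v=px(np.array([c[0]+r*np.cos(np.radians(d)),c[1]+r*np.sin(np.radians(d)),.053]))
        o.append(int(f[int(v),int(u)]) if 0<=v<420 and 0<=u<560 else -1)
    print(d,*o)
E
```

```text
shift px 0.52 0.81 0.97
shift px -0.14 -0.04 0.85
shift px -0.0 -0.01 1.02
cam [0.52795483 0.21987411 0.44774144]
0 136 141 144 141 136 133 135 142 171 186 206 207 203 199 194 166 165 166 163 164 165 161 163 163
20 139 143 138 133 132 134 130 154 174 196 204 200 204 204 203 169 165 161 163 165 164 162 165 166
40 136 137 135 132 136 132 133 147 176 186 209 205 205 201 201 175 161 159 -1 -1 -1 -1 -1 -1
60 -1 -1 -1 -1 -1 -1 -1 -1 -1 -1 -1 -1 -1 -1 -1 -1 -1 -1 -1 -1 -1 -1 -1 -1
80 -1 -1 -1 -1 -1 -1 -1 -1 -1 -1 -1 -1 -1 -1 -1 -1 -1 -1 -1 -1 -1 -1 -1 -1
100 -1 -1 -1 -1 -1 -1 -1 -1 -1 -1 -1 -1 -1 -1 -1 -1 -1 -1 -1 -1 -1 -1 -1 -1
120 133 -1 -1 -1 -1 -1 -1 -1 -1 -1 -1 -1 -1 -1 -1 -1 -1 -1 -1 -1 -1 -1 -1 -1
140 137 129 124 124 127 124 129 142 165 183 194 193 194 193 186 130 33 27 20 30 30 -1 -1 -1
160 134 133 131 131 128 128 127 141 163 177 191 191 198 196 192 162 160 164 162 161 162 155 158 157
180 133 136 135 132 134 127 130 133 164 183 195 195 192 194 187 158 161 161 160 161 164 161 159 158
200 134 132 134 132 126 127 127 146 168 189 199 198 199 195 191 154 157 160 160 159 158 157 159 159
220 132 131 135 132 132 134 132 139 164 189 198 191 196 195 181 127 129 163 169 170 165 171 168 167
240 133 135 135 131 133 132 133 140 160 177 189 198 198 190 170 99 77 83 91 95 91 91 94 95
260 136 132 133 133 132 133 130 145 169 182 188 146 119 113 78 50 51 75 100 107 108 102 112 143
280 136 134 134 133 135 137 138 141 147 122 111 115 110 109 94 64 78 87 90 92 92 95 94 94
300 137 137 133 134 134 139 139 151 177 192 199 202 202 192 161 111 144 160 160 168 166 166 161 168
320 137 136 136 135 135 137 135 143 164 187 196 199 201 193 177 154 163 164 169 168 170 166 171 166
340 138 140 138 137 135 136 135 140 182 195 202 205 205 206 182 159 140 140 144 138 134 137 133 125
```

carry_out(claw=[3,0,0,0,0,0,0,0,0,0,0,0,0,0,0,0], delta_pos=[[2,0.1,0],[3,0.1,0],[3,0.05,1],[2,0,2],[0.4,0,2.5],[0,0,2.5],[0,0,2.5],[0,0,2.5],[0,0,2],[0,0,1.3],[0,0,0.7],[0,0,0.3],[0,0,0.2],[0,0,0.1],[0,0,0],[0,0,0]], angular=[[0,0,0],[0,0,0],[0,0,0],[0,0,0],[0,0,0],[0,0,0],[0,0,0],[0,0,0],[0,0,0],[0,0,0],[0,0,0],[0,0,0],[0,0,0],[0,0,0],[0,0,0],[0,0,0]])

```text
clock: 34.35
position: [0.5306, 0.2472, 0.114]
ee_rot: [2.238, 2.205, 0.001]
force: [-0.1, -0.8, 0.7]
width: 0.005
gripper_force: 0.0
```

carry_out(claw=[0,0,0], delta_pos=[[-0.02,-0.2,0.1],[0,0,0.05],[0,0,0]], angular=[[0,0,0],[0,0,0],[0,0,0]])

```text
clock: 34.65
position: [0.5282, 0.2469, 0.112]
ee_rot: [2.238, 2.205, -0.0]
force: [-0.2, -0.5, 0.5]
width: 0.004
gripper_force: 0.0
```

carry_out(claw=[0,0,0], delta_pos=[[0,0,0.1],[0,0,0.05],[0,0,0]], angular=[[0,0,0],[0,0,0],[0,0,0]])

```text
clock: 34.95
position: [0.5284, 0.247, 0.1115]
ee_rot: [2.237, 2.205, 0.001]
force: [-2.6, -1.6, 10.5]
width: 0.005
gripper_force: 5.4
```

The knob top is 0.1117, about 2.7 mm too high. A dark rim sliver shows on the -y side, so the lid is about 2 mm too far toward +y and its step is perched. I'll regrip lightly and ease it toward -y.

carry_out(claw=[0,7,7,7,7,7,7,7,7,7,7,3,3,3,3,3,3], delta_pos=[[0.1,0,-0.5],[0,0,-0.5],[0,0,0],[0,0,0],[0,0,0],[0,0,0],[0,0,0.5],[0,0,1],[0,0,0.8],[0,0,0.5],[0,0,0],[0,0,0],[0,0,0],[0,0,0],[0,0,0],[0,0,0],[0,0,0]], angular=[[0,0,0],[0,0,0],[0,0,0],[0,0,0],[0,0,0],[0,0,0],[0,0,0],[0,0,0],[0,0,0],[0,0,0],[0,0,0],[0,0,0],[0,0,0],[0,0,0],[0,0,0],[0,0,0],[0,0,0]], force=4)

```text
clock: 36.65
position: [0.5282, 0.2479, 0.0927]
ee_rot: [2.238, 2.205, -0.0]
force: [-2.8, -0.7, 5.0]
width: 0.489
gripper_force: 4.0
```

carry_out(claw=[3,3,3,3,3,3,3,3], delta_pos=[[-0.05,0,0],[-0.05,0,0],[-0.05,0,0],[-0.05,0,0],[-0.05,0,0],[0,0,0],[0,0,0],[0,0,0]], angular=[[0,0,0],[0,0,0],[0,0,0],[0,0,0],[0,0,0],[0,0,0],[0,0,0],[0,0,0]])

```text
clock: 37.45
position: [0.5281, 0.2464, 0.0926]
ee_rot: [-2.236, -2.205, -0.001]
force: [-2.9, 5.0, 3.5]
width: 0.49
gripper_force: 4.0
```

```bash
python3 - <<'E'
from h import *
P={};E={}
for n in("scene","wrist"):
    P[n]=arm.get_image(n);E[n]=edge(P[n],"lid")
s=arm.observe();print(s["position"],s["force"],s["ft_torque"])
for n in P: disc([P[n]],[E[n]],(.528,.246,.055),n)
rim(P["wrist"],"lid",.053)
E
```

```text
[0.52811772 0.24638276 0.09262738] [-3.29452315  3.59786067  3.91184283] [0.97607875 0.60300484 0.01224793]
scene centre [0.5385 0.2416 0.0435] tilt deg [ 0.04 -1.05] resid 0.00031 31
wrist centre [0.5287 0.2462 0.0563] tilt deg [2.23 0.19] resid 0.00011 57
lid circle [0.5286 0.2475 0.106 ] resid 0.0014
lid circle [0.5285 0.2456 0.1076] resid 0.0004
```

carry_out(claw=[5.5,7,7,7,7,7,7,0,0,0,0,0,0,0,0,0,0,0], delta_pos=[[0,0,0],[0,0,0],[0,0,0],[0,0,-0.5],[0,0,-1],[0,0,-1.5],[0,0,-1.5],[-1.5,0,-3],[-3,0,-4],[-3,0,-4],[-1.5,0,-3],[-1,0,-1],[0,0,0],[0,0,0],[0,0,0],[0,0,0],[0,0,0],[0,0,0]], angular=[[0,0,0],[0,0,0],[0,0,0],[0,0,0],[0,0,0],[0,0,0],[0,0,0],[0,0,0],[0,0,0],[0,0,0],[0,0,0],[0,0,0],[0,0,0],[0,0,0],[0,0,0],[0,0,0],[0,0,0],[0,0,0]])

```text
clock: 39.5
position: [0.5266, 0.1458, 0.287]
ee_rot: [-2.237, -2.205, 0.001]
force: [0.9, 0.6, 0.1]
width: 0.006
gripper_force: 0.0
```

```bash
cat >> h.py <<'E'
def ring(p,c,z=.053):
    f=p["frame"].max(2).astype(int);Ti=np.linalg.inv(p["T"])
    for d in range(0,360,20):
        o=[]
        for r in np.arange(.1,.115,.0015):
            q=p["mtx"]@(Ti[:3,:3]@np.array([c[0]+r*np.cos(np.radians(d)),c[1]+r*np.sin(np.radians(d)),z])+Ti[:3,3]);u,v=q[:2]/q[2]
            o.append(int(f[int(v),int(u)]) if 0<=v<420 and 0<=u<560 else -1)
        if o[0]>=0:print(d,*o)
E
python3 - <<'E'
from h import *
s=arm.observe();print(s["clock"],s["position"])
P={};E={}
for n in("scene","wrist"):
    P[n]=arm.get_image(n);E[n]=edge(P[n],"lid")
for n in P: disc([P[n]],[E[n]],(.528,.246,.055),n);rim(P[n],"lid",.053)
disc(list(P.values()),list(E.values()),(.528,.246,.055),"all")
ring(P["wrist"],(.5285,.2465))
a=cv2.cvtColor(cv2.imread("pics/scene0.png"),6).astype(np.float32);b=cv2.cvtColor(P["scene"]["frame"],7).astype(np.float32)
sl=(slice(292,340),slice(205,250));print(cv2.phaseCorrelate(a[sl],b[sl],cv2.createHanningWindow((45,48),cv2.CV_32F)))
E
```

```text
39.5 [0.52658668 0.14578947 0.28695265]
scene centre [0.535  0.2438 0.0471] tilt deg [ 0.28 -0.68] resid 0.00031 39
lid circle [0.5298 0.247  0.106 ] resid 0.0012
lid circle [0.529  0.2482 0.1043] resid 0.0007
wrist centre [0.5318 0.2463 0.0576] tilt deg [2.98 5.91] resid 0.00025 47
lid circle [0.5288 0.2474 0.106 ] resid 0.0004
lid circle [0.5288 0.2476 0.1063] resid 0.0004
all centre [0.5287 0.2475 0.054 ] tilt deg [-0.09 -0.09] resid 0.00049 86
0 221 223 223 224 206 185 183 182 181 182
20 219 222 224 221 222 181 182 182 178 182
40 220 223 221 221 218 194 175 177 176 178
140 209 217 214 211 197 132 53 31 27 31
160 212 213 213 214 209 190 178 180 180 174
180 215 214 212 213 189 181 176 178 177 176
200 219 218 217 212 195 173 173 172 175 172
220 215 216 217 200 152 152 179 185 189 186
240 204 168 129 116 89 74 93 103 105 105
260 126 121 122 120 95 118 159 172 174 175
280 123 122 123 115 83 77 98 99 105 103
300 220 218 219 199 167 167 179 179 185 181
320 218 220 220 210 183 179 183 182 187 183
340 222 223 223 220 198 169 153 152 154 155
((0.6588214300051121, 0.5759491959095797), 0.9394723865720961)
```

carry_out(claw=[0,0,0,0,0,0,0,0,0,0,0,0,0,0,0,0], delta_pos=[[2,0,0],[3,0,0.5],[3,0,1.5],[1.8,0,2.5],[0.3,0,2.5],[0,0,2.5],[0,0,2.5],[0,0,2],[0,0,1.5],[0,0,0.9],[0,0,0.5],[0,0,0.2],[0,0,0.1],[0,0,0.1],[0,0,0],[0,0,0]], angular=[[0,0,0],[0,0,0],[0,0,0],[0,0,0],[0,0,0],[0,0,0],[0,0,0],[0,0,0],[0,0,0],[0,0,0],[0,0,0],[0,0,0],[0,0,0],[0,0,0],[0,0,0],[0,0,0]])

```text
clock: 41.4
position: [0.5285, 0.2465, 0.1149]
ee_rot: [2.238, 2.205, 0.001]
force: [0.5, 0.2, -0.2]
width: 0.005
gripper_force: 0.0
```

carry_out(claw=[0,0,0,0], delta_pos=[[0,0,0.15],[0,0,0.1],[0,0,0],[0,0,0]], angular=[[0,0,0],[0,0,0],[0,0,0],[0,0,0]])

```text
clock: 41.8
position: [0.5283, 0.2464, 0.112]
ee_rot: [-2.238, -2.205, 0.0]
force: [0.2, -0.1, -0.8]
width: 0.003
gripper_force: 0.0
```

carry_out(claw=[0,0,0,0], delta_pos=[[0,0,0.1],[0,0,0.05],[0,0,0],[0,0,0]], angular=[[0,0,0],[0,0,0],[0,0,0],[0,0,0]])

```text
clock: 42.2
position: [0.5285, 0.2465, 0.1115]
ee_rot: [2.237, 2.205, 0.001]
force: [-3.3, -2.2, 10.5]
width: 0.008
gripper_force: 5.2
```

carry_out(claw=[0,0,0,0,0,0,0,0,0,0,0,0,0,0,0,0,0], delta_pos=[[0,0,-1.5],[-2,0,-1],[-4,0,0],[-4,0,0],[-4,0,0],[-1.5,0,0.5],[0,0,2],[0,0,2.5],[0,0,2.5],[0,0,2.5],[0,0,1.5],[0,0,0.8],[0,0,0.4],[0,0,0.2],[0,0,0.1],[0,0,0],[0,0,0]], angular=[[0,0,0],[0,0,0],[0,0,0],[0,0,0],[0,0,0],[0,0,0],[0,0,0],[0,0,0],[0,0,0],[0,0,0],[0,0,0],[0,0,0],[0,0,0],[0,0,0],[0,0,0],[0,0,0],[0,0,0]])

```text
clock: 43.9
position: [0.5264, 0.0915, 0.0061]
ee_rot: [2.237, 2.204, 0.001]
force: [0.3, 0.3, -0.1]
width: 0.01
gripper_force: 0.0
```

carry_out(claw=[0,0,0,0], delta_pos=[[0,0,0.2],[0,0,0.15],[0,0,0],[0,0,0]], angular=[[0,0,0],[0,0,0],[0,0,0],[0,0,0]])

```text
clock: 44.3
position: [0.526, 0.0914, 0.0019]
ee_rot: [-2.238, -2.205, 0.0]
force: [0.3, -0.8, 0.4]
width: 0.004
gripper_force: 0.0
```

carry_out(claw=[0,0,0], delta_pos=[[0,0,0.15],[0,0,0.1],[0,0,0]], angular=[[0,0,0],[0,0,0],[0,0,0]])

```text
clock: 44.6
position: [0.5262, 0.0915, 0.0003]
ee_rot: [2.237, 2.205, 0.0]
force: [-3.5, -1.5, 12.5]
width: 0.007
gripper_force: 6.3
```

```bash
python3 - <<'E'
from h import *
p=arm.get_image("scene");save(p,"s10")
a=cv2.cvtColor(cv2.imread("pics/scene0.png"),6).astype(np.float32)
sl=(slice(296,336),slice(208,246));base=np.array([227,315.])
for n in("s5","s10"):
    b=cv2.cvtColor(cv2.imread(f"pics/{n}.png"),6).astype(np.float32)
    (u,v),c=cv2.phaseCorrelate(a[sl],b[sl],cv2.createHanningWindow((38,40),cv2.CV_32F))
    w=[onz(p,(q[0]/560,q[1]/420),.06)[:2]*1000 for q in(base,base+[u,v])];print(n,round(u,2),round(v,2),"handle shift mm",(w[1]-w[0]).round(2))
w=arm.get_image("wrist");s=arm.observe();off=w["T"][:3,3]-s["position"];print("camoff",off.round(4),s["clock"])
# offline: profile of the bare rim in w2/w3
T=w["T"].copy()
for n,cp in(("w2",(.53308522,.20734344,.3588522)),("w3",np.array([.52668,.0932,.19943])+off)):
    T[:3,3]=cp;f=cv2.imread(f"pics/{n}.png").max(2).astype(np.float32);Ti=np.linalg.inv(T);out=[];inn=[]
    A=np.radians(np.arange(0,360,4));rr=np.arange(.085,.118,.0005)
    prof=[]
    for t in A:
        X=np.array([[.528+r*np.cos(t),.2453+r*np.sin(t),.05] for r in rr]);q=(X@Ti[:3,:3].T+Ti[:3,3])@w["mtx"].T;uv=(q[:,:2]/q[:,2:]).astype(np.float32)
        if uv.min()<1 or uv[:,1].max()>215:continue
        g=cv2.remap(f,uv[:,:1],uv[:,1:],1)[:,0];prof.append(g)
        i=int(np.argmax(np.diff(g)))
        if g[-1]>80:out.append([.528+rr[i]*np.cos(t),.2453+rr[i]*np.sin(t)])
    out=np.array(out)
    for R0 in(.106,None):
        z=least_squares(lambda q:np.hypot(*(out-q[:2]).T)-(R0 or q[2]),[.528,.245,.106],loss="cauchy",f_scale=.0007);print(n,z.x.round(4),len(out))
    print(np.median(prof,0)[::2].astype(int))
E
```

```text
s5 0.02 0.04 handle shift mm [-0.1   0.03]
s10 -0.12 0.65 handle shift mm [-1.02  1.2 ]
camoff [0.0016 0.0768 0.1582] 44.7
w2 [0.5274 0.2457 0.106 ] 55
w2 [0.5276 0.2442 0.1048] 55
[ 75  76  76  77  76  73  69  66  63  59  54  49  45  41  39  43  48  54
  59  66  89 143 189 210 211 212 211 210 210 209 210 209 207]
w3 [0.5272 0.245  0.106 ] 46
w3 [0.5273 0.2437 0.105 ] 46
[ 62  63  62  62  59  60  59  59  58  55  52  49  44  41  35  36  36  36
  41  43  54  81 115 145 160 168 172 173 173 175 175 175 174]
```

The table touch shows the tool height is right, so the lid does sit about 2.5 mm high. I'll hover with the same camera-to-lid geometry as the reference picture on the table and read the tilt from knob versus edge.

carry_out(claw=[0,0,0,0,0,0,0,0,0,0,0], delta_pos=[[0,0,-2],[0,0,-4],[0,0,-4.5],[0,0,-4.5],[1,-0.1,-4],[2.5,-0.2,-3],[2.5,-0.2,-1.6],[1.6,0,-0.6],[0.5,0,0],[0,0,0],[0,0,0]], angular=[[0,0,0],[0,0,0],[0,0,0],[0,0,0],[0,0,0],[0,0,0],[0,0,0],[0,0,0],[0,0,0],[0,0,0],[0,0,0]])

```text
clock: 45.8
position: [0.5219, 0.1709, 0.2399]
ee_rot: [-2.239, -2.203, 0.004]
force: [-0.1, -0.6, 0.1]
width: 0.007
gripper_force: 0.0
```

```bash
cat >> h.py <<'E'
def knob(p,z0):
    g=p["frame"].max(2);m=(g<60).astype(np.uint8);m[185:]=0;m[:,:200]=0;m[:,380:]=0
    c=max(cv2.findContours(m,0,1)[0],key=cv2.contourArea);e=cv2.fitEllipse(c);x,y=np.array(e[0])+.5
    print("knob",onz(p,(x/560,y/420),z0+.065)[:2].round(4),np.round(e[1],1))
E
python3 - <<'E'
from h import *
w=arm.get_image("wrist");save(w,"w10");s=arm.observe();print(s["clock"],s["position"])
rim(w,"lid",.053);knob(w,.0455);ring(w,(.5285,.2475))
r={**w};r["frame"]=cv2.imread("pics/w4.png")[:,:,::-1];T=w["T"].copy()
T[:3,3]=np.array([.4676,-.3035,.1989])+[.0016,.0768,.1582];r["T"]=T
print("ref lid wrist 0.4757 -0.2283");knob(r,0)
E
```

```text
45.85 [0.52197425 0.17083161 0.24012057]
lid circle [0.5288 0.2468 0.106 ] resid 0.0007
lid circle [0.5288 0.2474 0.1068] resid 0.0003
knob [0.5283 0.2465] [52.9 56. ]
0 222 221 224 224 205 181 183 181 180 180
20 223 223 223 223 215 191 184 178 179 178
40 224 223 222 223 221 183 179 181 178 176
60 223 -1 -1 -1 -1 -1 -1 -1 -1 -1
120 223 218 222 -1 -1 -1 -1 -1 -1 -1
140 215 217 215 213 197 83 30 29 28 31
160 211 216 217 216 199 183 180 182 180 176
180 219 217 215 217 192 178 174 174 177 178
200 218 221 216 215 213 174 174 175 172 173
220 133 123 123 125 112 97 99 104 105 107
240 131 123 129 120 117 93 101 103 101 103
260 125 121 122 121 119 81 88 97 98 103
280 139 128 120 123 115 90 100 103 105 104
300 219 221 218 220 202 182 180 186 185 186
320 220 221 222 221 212 178 180 185 185 184
340 220 223 223 223 215 182 152 155 156 148
ref lid wrist 0.4757 -0.2283
knob [ 0.4742 -0.2265] [52.  54.8]
```

The knob is shifted (+0.7, -1.1) mm against the edge compared with the reference. That is about 1.2° of tilt, raised on the -x/+y (handle) side. I'll grip lightly and slide toward +x/-y so the step drops in.

carry_out(claw=[6.5,6.5,6.5,6.5,6.5,6.5,6.5,6.5,6.5,6.5,6.5,3,3,3,3], delta_pos=[[2,0.2,0.5],[3,0.25,1.5],[2,0.2,2.5],[0.6,0,2.5],[0,0,2.5],[0,0,2],[0,0,1.5],[0,0,0.9],[0,0,0.5],[0,0,0],[0,0,0],[0,0,0],[0,0,0],[0,0,0],[0,0,0]], angular=[[0,0,0],[0,0,0],[0,0,0],[0,0,0],[0,0,0],[0,0,0],[0,0,0],[0,0,0],[0,0,0],[0,0,0],[0,0,0],[0,0,0],[0,0,0],[0,0,0],[0,0,0]], force=3)

```text
clock: 47.4
position: [0.5284, 0.2486, 0.0977]
ee_rot: [-2.236, -2.205, 0.003]
force: [-6.7, -0.1, 6.0]
width: 0.491
gripper_force: 3.0
```

carry_out(claw=[3,3,3,3], delta_pos=[[-0.05,0.03,0],[-0.05,0.03,0],[-0.05,0.03,0],[0,0,0]], angular=[[0,0,0],[0,0,0],[0,0,0],[0,0,0]])

```text
clock: 47.8
position: [0.529, 0.2484, 0.0976]
ee_rot: [-2.234, -2.205, 0.001]
force: [-6.0, 3.3, 2.6]
width: 0.506
gripper_force: 3.0
```

```bash
python3 - <<'E'
from h import *
s=arm.observe();print(s["clock"],s["position"],s["force"],s["ft_torque"],s["width"])
E
```

```text
47.8 [0.52900808 0.24838631 0.09764591] [-5.95556989  3.33191986  2.59751616] [ 0.65467968  1.29223797 -0.02891725] 0.5061671426830666
```

carry_out(claw=[3,3,3,3,3,3,3], delta_pos=[[0,0,0],[0,0,0],[0,0,-0.3],[0,0,-0.5],[0,0,0],[0,0,0],[0,0,0]], angular=[[0,0,0],[0,0,0],[0,0,0],[0,0,0],[0,0,0],[0,0,0],[0,0,0]], force=50)

```text
clock: 48.5
position: [0.5308, 0.2466, 0.1053]
ee_rot: [2.238, 2.204, -0.0]
force: [-0.5, -0.7, -4.1]
width: 0.475
gripper_force: 50.0
```

```bash
python3 - <<'E'
from h import *
p=arm.get_image("wrist");s=arm.observe();print(s["clock"],s["position"],s["force"],s["ft_torque"],s["width"])
rim(p,"lid",.061);disc([p],[edge(p,"lid")],(.528,.246,.061),"w")
E
```

```text
48.55 [0.53079341 0.24664201 0.10536536] [ 0.2763697   0.45447256 -4.36565611] [-0.05301146 -0.10710249  0.00162556] 0.479426493778811
lid circle [0.5315 0.2455 0.106 ] resid 0.0013
lid circle [0.5314 0.2438 0.1074] resid 0.0004
w centre [0.5313 0.2446 0.0643] tilt deg [ 1.31 -0.3 ] resid 0.00012 62
```

carry_out(claw=[3,3,3,3,3,3,3,3], delta_pos=[[-0.05,-0.25,0],[0,-0.2,0],[0,0,0.3],[0,0,0.2],[0,0,0.15],[0,0,0.12],[0,0,0],[0,0,0]], angular=[[0,0,0],[0,0,0],[0,0,0],[0,0,0],[0,0,0],[0,0,0],[0,0,0],[0,0,0]])

```text
clock: 49.45
position: [0.5267, 0.2468, 0.0981]
ee_rot: [2.237, 2.205, 0.002]
force: [1.7, 0.8, -0.6]
width: 0.477
gripper_force: 50.0
```

carry_out(claw=[3,3,3], delta_pos=[[-0.05,0,0.1],[-0.05,0,0.1],[0,0,0]], angular=[[0,0,0],[0,0,0],[0,0,0]])

```text
clock: 49.75
position: [0.5269, 0.2467, 0.0976]
ee_rot: [2.237, 2.205, 0.004]
force: [-0.8, 0.4, 13.5]
width: 0.481
gripper_force: 50.1
```

carry_out(claw=[3,3,3,3,3], delta_pos=[[0,0,-0.1],[-0.1,0,0],[-0.1,0,0],[-0.1,0,0],[0,0,0]], angular=[[0,0,0],[0,0,0],[0,0,0],[0,0,0],[0,0,0]])

```text
clock: 50.25
position: [0.5269, 0.2462, 0.0981]
ee_rot: [-2.235, -2.205, -0.009]
force: [1.4, 9.6, 4.3]
width: 0.478
gripper_force: 50.0
```

```bash
python3 - <<'E'
from h import *
s=arm.observe();print(s["clock"],s["position"],s["force"],s["ft_torque"],s["width"])
E
```

```text
50.25 [0.52686816 0.24619352 0.09806189] [1.43340988 9.6207127  4.34321502] [ 2.08157644 -0.0591404  -0.14552455] 0.4778310038819609
```

The lid now stops sideways against the inner wall (9.6 N from an 8.5 N load), so its step is inside the rim, and it rests level at the same height as when free. I'll relax the side load, let go gently and check.

carry_out(claw=[3,3,3,3,3], delta_pos=[[0.15,0,0],[0.15,0,0],[0.02,0,0],[0,0,0],[0,0,0]], angular=[[0,0,0],[0,0,0],[0,0,0],[0,0,0],[0,0,0]], force=6)

```text
clock: 50.75
position: [0.5271, 0.2462, 0.0975]
ee_rot: [2.237, 2.205, 0.003]
force: [1.6, 2.0, 5.8]
width: 0.489
gripper_force: 6.0
```

carry_out(claw=[5,6.5,6.5,6.5,6.5,6.5,6.5,6.5,6.5,6.5,6.5,6.5,6.5], delta_pos=[[0,0,0],[0,0,0],[0,0,0],[0,0,-0.7],[0,0,-1.5],[0,0,-2.5],[-1,0,-3],[-2.5,-0.2,-3],[-2.5,-0.3,-2],[-1.3,-0.1,-1.5],[-0.3,0,0],[0,0,0],[0,0,0]], angular=[[0,0,0],[0,0,0],[0,0,0],[0,0,0],[0,0,0],[0,0,0],[0,0,0],[0,0,0],[0,0,0],[0,0,0],[0,0,0],[0,0,0],[0,0,0]])

```text
clock: 52.05
position: [0.5186, 0.1705, 0.2384]
ee_rot: [-2.236, -2.206, 0.001]
force: [-0.8, -0.5, 0.1]
width: 0.707
gripper_force: 0.0
```

```bash
python3 - <<'E'
from h import *
w=arm.get_image("wrist");save(w,"w11");s=arm.observe();print(s["clock"],s["position"])
rim(w,"lid",.053);knob(w,.0455);ring(w,(.527,.247))
p=arm.get_image("scene");save(p,"s11")
disc([w,p],[edge(w,"lid"),edge(p,"lid")],(.528,.246,.055),"all")
a=cv2.cvtColor(cv2.imread("pics/scene0.png"),6).astype(np.float32);b=cv2.cvtColor(p["frame"],7).astype(np.float32)
sl=(slice(296,336),slice(208,246));base=np.array([227,315.])
(u,v),c=cv2.phaseCorrelate(a[sl],b[sl],cv2.createHanningWindow((38,40),cv2.CV_32F))
q=[onz(p,(k[0]/560,k[1]/420),.06)[:2]*1000 for k in(base,base+[u,v])];print("handle shift mm",(q[1]-q[0]).round(2))
E
```

```text
52.1 [0.51850826 0.17063223 0.23812645]
lid circle [0.5277 0.2454 0.106 ] resid 0.0004
lid circle [0.5277 0.2456 0.1064] resid 0.0002
knob [0.5272 0.2447] [53.7 56.3]
0 199 206 208 206 203 193 168 168 169 166
20 207 203 205 208 200 174 169 166 165 165
40 209 207 204 205 191 165 164 168 167 163
60 204 -1 -1 -1 -1 -1 -1 -1 -1 -1
120 201 203 203 -1 -1 -1 -1 -1 -1 -1
140 199 195 193 183 122 29 28 21 29 31
160 197 200 198 190 170 163 166 165 160 163
180 202 195 201 194 182 163 160 164 162 160
200 204 200 200 199 185 159 157 157 158 161
220 117 114 112 114 108 102 95 97 94 102
240 136 116 113 108 112 104 96 91 97 93
260 190 198 200 198 197 172 136 99 91 91
280 153 115 112 113 112 105 103 88 91 94
300 188 196 202 204 201 189 171 165 166 169
320 188 201 200 203 206 195 176 171 169 171
340 192 205 205 206 206 186 146 138 135 136
all centre [0.5273 0.2457 0.0544] tilt deg [-0.15 -0.67] resid 0.00039 97
handle shift mm [-0.51  0.77]
```

The lid is centred within about 1 mm and no dark rim shows. I'll check the height once more with a gentle press on the knob.

carry_out(claw=[3,0,0,0,0,0,0,0,0,0,0,0,0,0,0], delta_pos=[[2,0.3,0],[3,0.3,0.5],[2,0.3,1.5],[0.45,0,2.5],[0,0,2.5],[0,0,2],[0,0,1.5],[0,0,0.9],[0,0,0.5],[0,0,0.4],[0,0,0.2],[0,0,0.2],[0,0,0.15],[0,0,0],[0,0,0]], angular=[[0,0,0],[0,0,0],[0,0,0],[0,0,0],[0,0,0],[0,0,0],[0,0,0],[0,0,0],[0,0,0],[0,0,0],[0,0,0],[0,0,0],[0,0,0],[0,0,0],[0,0,0]])

```text
clock: 53.8
position: [0.5296, 0.2444, 0.1115]
ee_rot: [2.237, 2.204, 0.002]
force: [-1.8, -1.2, 7.8]
width: 0.003
gripper_force: 4.0
```

carry_out(claw=[0,0,0,0], delta_pos=[[0,-0.15,0.1],[0,0,0.1],[0,0,0.05],[0,0,0]], angular=[[0,0,0],[0,0,0],[0,0,0],[0,0,0]])

```text
clock: 54.2
position: [0.5296, 0.2444, 0.1113]
ee_rot: [2.237, 2.202, 0.006]
force: [-4.5, -6.1, 27.5]
width: 0.008
gripper_force: 13.5
```

carry_out(claw=[0,0,0,0,0,0,0,0,0], delta_pos=[[0,0,-0.3],[0,0,-0.7],[0,0,-2],[0,0,-3],[-1,0,-3],[-3,-0.3,-2],[-3,-0.3,-1],[-0.6,0,0],[0,0,0]], angular=[[0,0,0],[0,0,0],[0,0,0],[0,0,0],[0,0,0],[0,0,0],[0,0,0],[0,0,0],[0,0,0]])

```text
clock: 55.1
position: [0.5208, 0.167, 0.2281]
ee_rot: [2.24, 2.202, 0.0]
force: [0.4, 0.5, -0.1]
width: 0.008
gripper_force: 0.0
```

```bash
python3 - <<'E'
from h import *
w=arm.get_image("wrist");s=arm.observe();print(s["clock"],s["position"])
rim(w,"lid",.053);knob(w,.0455)
p=arm.get_image("scene");disc([w,p],[edge(w,"lid"),edge(p,"lid")],(.528,.246,.055),"all")
E
```

```text
55.15 [0.5204769  0.16833682 0.22781472]
lid circle [0.5276 0.2447 0.106 ] resid 0.0007
lid circle [0.5276 0.2455 0.1069] resid 0.0003
knob [0.5272 0.2448] [55.4 58.1]
all centre [0.527  0.2453 0.0539] tilt deg [-0.22  0.35] resid 0.00063 97
```

The lid is free, level and centred over the pan, and nothing touches it, so I'm handing in.

```bash
python3 -c "
from cell import arm
print(arm.sign_off())"
```

```text
the job is handed in; nothing more can be done
None
```

The job is handed in: the mushroom is in the pan, and the lid is released on the rim, centred to about 1 mm and level within about 0.5° by camera fit, but its knob probed about 2.5 mm higher than the given sizes predict, so full seating is not certain.

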